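Put the arm link away and shut the sliding top of the exhibit case

ROBOT

A 6-joint arm with a two-finger parallel gripper is mounted at the origin on the work surface. World frame = base frame: x ahead of the robot, y to its left, z up, the work surface at z = 0. Lengths are in m, angles in rad, forces in N, time in s.
With the tool pointing down it reaches from about 0.4 to 0.825 m from the base axis. Payload 7 kg.
Tool frame: the origin (TCP) lies at the centre of the arm's flange, where the gripper is bolted on; the fingertips stand 178 mm ahead of it and the grasp point (between the pads) lies arm.tcp_to_grasp ahead of it (arm.tcp_to_grasp is the distance from the TCP to the grasp point, in m); z points along the fingers, y is the direction in which the jaws open and shut (so a half turn about z gives the same grasp; the last joint's range is limited). The gripper opens to 88 mm and grips with 3 to 60 N. Pads are 19 mm wide; open, the fingers measure 130 mm over their backs; the gripper's body (78 mm by 193 mm) begins 47 mm behind the grasp point.
Start: joints at [1.514, 0.359, 0.012, 0, -1.224, -0.288], TCP at [0.228, 0.635, 0.405] pointing down, gripper open.
Joint ranges: [-3.07, 3.07], [-1.43, 2.12], [-1.02, 1.25], [-3.03, 1.67], [-3.05, -0], [-3.03, 3.03]. Speed limits (rad/s): [2.39, 2.39, 3.01, 3.14, 3.14, 3.14].

INTERFACE

Orientations are given as [roll, pitch, yaw] about the fixed x, y, z axes, in that order (R = Rz(yaw) Ry(pitch) Rx(roll)).
In Python, from station import arm gives the robot as it stands.
- The arm moves only by the tool move_arm, never from a script. Its argument "deltas" is a list of rows, each a list of 6 numbers: the shift along the world's x, y, z in mm, then the turn, a rotation vector about the world's x, y, z in degrees. In form: [[tx, ty, tz, ax, ay, az], ...]. A call has exactly 5 rows; each row shifts and turns the commanded pose from where the row before left it; what a row does not reach is not made up. A row lasts 1/12 s, in which the tool goes at most 41.7 mm and 7.16 degrees, less where a joint would pass 70% of its speed; a pose out of reach is approached as far as the arm can. A call with a gripper value outside its range is refused whole. "claw" is the closure in counts, from 0 (fully open) to 255 (shut), set as the call begins (left out, the last holds). The fingers move at their own pace and stop on an object; "squeeze" is the grip in N (left out, the last holds). Time passes only in rows, so rows that do not move let the fingers close, or fill a call up. It gives the time, the measured TCP pose, the force and the opening at its end, in the units of the state.
- arm.get_state(): the state, without advancing time (a new reading comes with each control period).
- arm.grab_frame(name): name is "side" or "top"; returns the picture (400x640x3 uint8, red, green, blue); there is no depth.
- arm.calibration(name): a dict with "intrinsics" (3x3 intrinsics, pixels), "T" (4x4, takes a point from camera to world coordinates). Camera axes: x right, y up, looking along -z (the intrinsics and any distortion apply to the point x, -y, -z); pixel columns grow to the right and rows downward; lengths in m; the calibration is good to about 2 mm. A picture is of the moment at which its call begins. calibration takes no time and is no camera call.
- arm.job_done(): hands the job in, once; it reports no verdict.
Trained networks look in the newest picture that a camera, given by its name, has taken for a name from the list of things; names that differ only in an ending like _2 or _b are one class to them, and where a whole thing is asked for, a point or a joint stands for the part that bears it (a point fixed in the world has none). Each returns a list of dicts, best first, with "score" (0 to 1); they miss things now and then, are a little off and sometimes report something else, mostly with a low value. They report only what shows in the picture. A call takes as long as a camera call. They do not tell look-alikes from the thing itself.
- arm.spot_in(thing, camera): "xy" ([column, row] in pixels, amid what is visible of it).
- arm.masks_of(thing, camera): "pixels" (400x640 bool, what is visible of it) and "xy" ([column, row] in pixels, amid what is visible of it).
- arm.spot_point(thing, camera): "xy" ([column, row] in pixels: a listed point, or the origin of a listed thing).
The state is a dict: "t": time; "q": joint angles; "qd": joint speeds; "joint_efforts": joint torques, N m; "eef_pos": TCP position; "ee_rot": TCP orientation; "force": force on the tool from outside, world axes, zero at the start; "moment": the same for the moment, N m; "width": finger opening in m.
Only numpy, scipy, OpenCV 4.12 (cv2) and the standard library are available. Lean on these libraries where they do the work, as an engineer would, in place of code of your own. Each camera call takes 0.05 s, during which the arm holds its last target. There are 200 camera calls.

TASK

Lay the loose yellow arm link on its empty dark pad in the exhibit case without dropping it, then slide the case's clear top gently, without slamming it, fully home against the end frame so that the roller catch takes it. Then tug the handle back until the top gives a few millimetres and hold it there for about a second to check that the catch keeps it (press the top home and tug again if it comes loose), let it go fully home and leave the other exhibits and the things on the bench where they are.

Things in the scene. Friction and masses are not known exactly. Their poses are not given: they have to be found in the camera images.
- case: low exhibit case fixed to the bench, 270 (x) x 480 (y) mm; origin under its centre. Floor 12 mm above the bench; clear walls, inner width 246, inner length 456. Aluminium side rails (x = -135..-123 and 123..135) 80 mm high, end rails 76 mm. A fixed clear pane (67..70 mm high) covers the half y > 0; the half y < 0 is the opening that the sliding top shuts
- top (a joint): travel of the clear, aluminium-edged sliding top (236 x 240 mm, 0.5 kg, upper face 80 mm above the bench), in m: 0 = shut against the end frame at the case's y = -228 mm, 0.205 = fully open, slid along the case's +y over the fixed pane. Its leading edge is at case y = -228 mm + travel. It slides with about 1 N of friction plus 8 N per m/s
- catch (a point): roller of the spring catch that holds the top shut, in an aluminium bracket 38 (x) x 34 (y) mm, up to 120 mm high, on the end rail. Closing: it resists from 20 mm of travel, by up to 12 N at 13 mm; past 9 mm it draws the top home. Shut: a pull of 5 N gives about 2 mm, 8 N about 4 mm; above about 11 N (6 mm) the top comes loose; let go before that, it springs home
- handle (a point): middle of the black bow handle on the sliding top (axes as the case's): a round bar 12 mm thick along the case's x, 110 mm long between its two posts (10 mm thick), centre 108 mm above the bench and 28 mm above the top's face, 24 mm behind the top's leading edge. Free room on both sides of the bar
- link_mid (a point): centre of the loose yellow arm link: a bar with rounded ends 140 mm long (x), 28 mm wide (y), 44 mm high (z), 0.08 to 0.15 kg; this point is half-way up, 22 mm above its underside. It stands on its 28 mm wide edge on the black project board, whose top is 12 mm above the bench
- pad_top (a point): centre of the top face (14 mm above the bench) of the empty dark pad, 58 (x) x 170 (y) x 2 mm, its y parallel to the case's y. It lies in one of three lanes 75 mm apart across the case's opening, exhibits in the others; its centre is about 125 mm from the case's centre along -y. The top must stand open by at least about 0.185 m for the link and a gripper to pass
- claw: yellow and black claw exhibit in the case, 130 mm long along the case's y, up to 42 mm wide, 40 mm high; origin at the centre of its underside. To be left alone
- cylinder: white cylinder on a black base in the case, 130 mm long along the case's y, 40 mm wide, 38 mm high; origin at the centre of its underside. To be left alone
- board: black project board, 300 x 300 x 12 mm, fixed; origin at the centre of its underside. A fixed black wooden hand stands on it at its x = 120..144, y = -122..12 mm, up to 165 mm above the bench
- tape: blue roll of tape lying flat on the board, 60 mm across, 19 mm high; origin at the centre of its underside. To be left alone
- pot: white pot with yellow cap on the board, 50 mm across, 52 mm high; origin at the centre of its underside. To be left alone
- servo_box: small cardboard box on the board, 52 x 44 x 34 mm; origin at the centre of its underside. To be left alone
- glue_box: long blue and white carton on the board, 150 (x) x 36 (y) x 30 mm; origin at the centre of its underside. To be left alone
Mind the look-alikes: they are no part of the job. Leave any pink look-alike of the part that bears link_mid alone.

How it is judged:
On the way, in this order (a step that is already met when the one before it is completed fails the run):
1. the link lies on its pad in the case, let go (x of link_mid in the frame of pad_top between -0.018 and 0.018 m and y of link_mid in the frame of pad_top between -0.018 and 0.018 m and z of link_mid in the frame of pad_top below 0.026 m and contact force between the fingers and link below 0.1 N and linear speed of link below 0.02 m/s), for 0.2 s.
2. the sliding top is pushed home and caught, within 1.5 mm of the frame (value of joint top below 0.0015 m), for 0.2 s.
3. the handle is tugged: the top gives 1.5 to 7 mm under the pull and the catch keeps it (value of joint top between 0.0015 and 0.007 m and contact force between the fingers and top above 2 N), for 0.4 s.
At the end, for the whole second after the job is handed in: the sliding top is shut to within 1.5 mm with its catch engaged, the link lies flat on its pad (centre within 18 mm of the pad's centre along and across, within 10 degrees of its long axis) and everything is at rest and let go (value of joint top below 0.0015 m and x of link_mid in the frame of pad_top between -0.018 and 0.018 m and y of link_mid in the frame of pad_top between -0.018 and 0.018 m and z of link_mid in the frame of pad_top below 0.026 m and angle between the x axis of link_mid and the y axis of pad_top, either way round below 0.17 rad and linear speed of link below 0.02 m/s); the robot touches nothing.
It fails at once if the sliding top is slammed (closing faster than 0.4 m/s before it reaches the catch) (velocity of joint top below -0.4 m/s and value of joint top above 0.015 m).
It fails at once if the link is dropped into the case (faster than 0.6 m/s down in the case) (horizontal distance between link_mid and pad_top below 0.08 m and z of link_mid in the frame of pad_top below 0.06 m and linear speed of link above 0.6 m/s).
It fails at once if an exhibit in the case is shifted by more than 15 mm (distance of any of claw, cylinder from where it was at the start of the episode above 0.015 m).
It fails at once if something else on the bench is shifted by more than 25 mm (distance of any of tape, pot, servo_box, glue_box from where it was at the start of the episode above 0.025 m).
It also fails if it takes over 72 s, if anything falls off the work surface, if the arm or the gripper's body presses on something with over 40 N, if the wrist force passes 120 N, or if a joint passes its speed limit or range.

## Working session

There is one attempt and no reset: what is moved stays moved. The work goes in short steps, Python scripts to look and compute and a tool call to move; the robot and the scene stay as the last step left them, time stands still between calls to the robot, and variables do not carry over. Pictures are saved under pics/ and viewed, about 8 in all and at most 12, crops included, and the job is handed in when it is done.

Besides the shell and the picture viewer there is one more tool, called after "Request:" by a JSON object that holds its "api" and its "payload", one argument or row to a line. move_arm: Moves the arm, as the interface text tells. Its arguments: {"type":"object","properties":{"deltas":{"type":"array","items":{"type":"array","items":{"type":"number"}}},"claw":{"type":"number"},"squeeze":{"type":"number"}},"required":["deltas"]}

```bash
mkdir -p pics; cat > h.py <<'E'
import numpy as np, cv2
from station import arm
def ray(cam,px):
    c=arm.calibration(cam);K=np.array(c["intrinsics"]);T=np.array(c["T"])
    d=np.linalg.inv(K)@[px[0],px[1],1];d=T[:3,:3]@[d[0],-d[1],-d[2]]
    return T[:3,3],d
def at_z(cam,px,z):
    o,d=ray(cam,px);return o+d*(z-o[2])/d[2]
def proj(cam,P):
    c=arm.calibration(cam);K=np.array(c["intrinsics"]);T=np.array(c["T"])
    p=T[:3,:3].T@(np.array(P)-T[:3,3]);u=K@[p[0],-p[1],-p[2]];return u[:2]/u[2]
def grab(cam,name):
    f=arm.grab_frame(cam);cv2.imwrite(f"pics/{name}.png",f[:,:,::-1]);return f
E
python3 - <<'E'
from h import *
print(arm.tcp_to_grasp,{k:np.round(v,3) for k,v in arm.get_state().items()})
a=grab("top","t0");b=grab("side","s0")
cv2.imwrite("pics/both.png",cv2.resize(np.vstack([a,b]),(480*1,600))[:,:,::-1])
for c in ("top","side"):
    T=np.array(arm.calibration(c)["T"]);print(c,T.round(3).tolist(),np.round(arm.calibration(c)["intrinsics"],1).tolist(),[k for k in arm.calibration(c)])
Z=dict(link_mid=.034,pad_top=.014,handle=.108,catch=.1,case=0,claw=.012,cylinder=.012,board=0,tape=.012,pot=.012,servo_box=.012,glue_box=.012)
for n,z in Z.items():
  for c in ("top","side"):
    print(n,c,[(round(r["score"],2),np.round(r["xy"]).tolist(),at_z(c,r["xy"],z)[:2].round(3).tolist()) for r in arm.spot_point(n,c)[:4]])
E
```

```text
0.1593 {'t': np.float64(0.0), 'q': array([ 1.514,  0.359,  0.011, -0.   , -1.224, -0.288]), 'qd': array([-0.   ,  0.   ,  0.001, -0.   ,  0.001,  0.   ]), 'joint_efforts': array([-1.0000e-03, -5.8272e+01,  2.9305e+01,  6.9970e+00,  7.0000e-03,
       -0.0000e+00]), 'eef_pos': array([0.228, 0.635, 0.404]), 'ee_rot': array([ 3.14 , -0.   , -0.345]), 'force': array([ 0.245,  0.983, -0.638]), 'moment': array([-0.037, -0.041,  0.015]), 'width': np.float64(0.088)}
top [[0.019, 0.986, -0.168, 0.359], [-1.0, 0.023, 0.018, -0.165], [0.021, 0.168, 0.986, 0.999], [0.0, 0.0, 0.0, 1.0]] [[435.0, 0.0, 320.4], [0.0, 435.0, 200.3], [0.0, 0.0, 1.0]] ['intrinsics', 'T']
side [[-0.99, 0.107, -0.087, 0.435], [-0.138, -0.764, 0.63, 0.558], [0.001, 0.636, 0.772, 0.99], [0.0, 0.0, 0.0, 1.0]] [[457.7, 0.0, 311.8], [0.0, 457.7, 200.3], [0.0, 0.0, 1.0]] ['intrinsics', 'T']
link_mid top [(0.9, [172.0, 287.0], [0.326, 0.134]), (0.86, [390.0, 239.0], [0.441, -0.338])]
link_mid side [(0.97, [350.0, 173.0], [0.45, -0.336]), (0.87, [386.0, 340.0], [0.33, 0.144])]
pad_top top [(0.7, [231.0, 207.0], [0.507, 0.021])]

[... 727 characters left out ...]
, [229.0, 173.0], [0.587, 0.031]), (0.56, [390.0, 237.0], [0.446, -0.343])]
cylinder side [(0.9, [282.0, 280.0], [0.583, 0.019])]
board top [(0.62, [401.0, 226.0], [0.474, -0.37]), (0.19, [348.0, 182.0], [0.575, -0.246])]
board side [(0.7, [341.0, 170.0], [0.478, -0.378])]
tape top [(0.57, [442.0, 274.0], [0.365, -0.458])]
tape side [(0.75, [377.0, 148.0], [0.378, -0.472])]
pot top [(0.75, [349.0, 180.0], [0.577, -0.247])]
pot side [(0.62, [306.0, 198.0], [0.562, -0.246])]
servo_box top [(0.81, [358.0, 281.0], [0.346, -0.269])]
servo_box side [(0.67, [385.0, 199.0], [0.345, -0.273])]
glue_box top [(0.7, [456.0, 218.0], [0.493, -0.495])]
glue_box side [(0.83, [342.0, 140.0], [0.488, -0.492])]
```

```bash
python3 - <<'E'
import cv2
for n in("t0","s0"):
    a=cv2.imread(f"pics/{n}.png");cv2.imwrite(f"pics/{n}c.png",cv2.resize(a[80:380,120:520] if n=="t0" else a[100:400,150:550],(800,600),interpolation=cv2.INTER_CUBIC))
E
```

```text
(no output)
```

View pics/t0c.png

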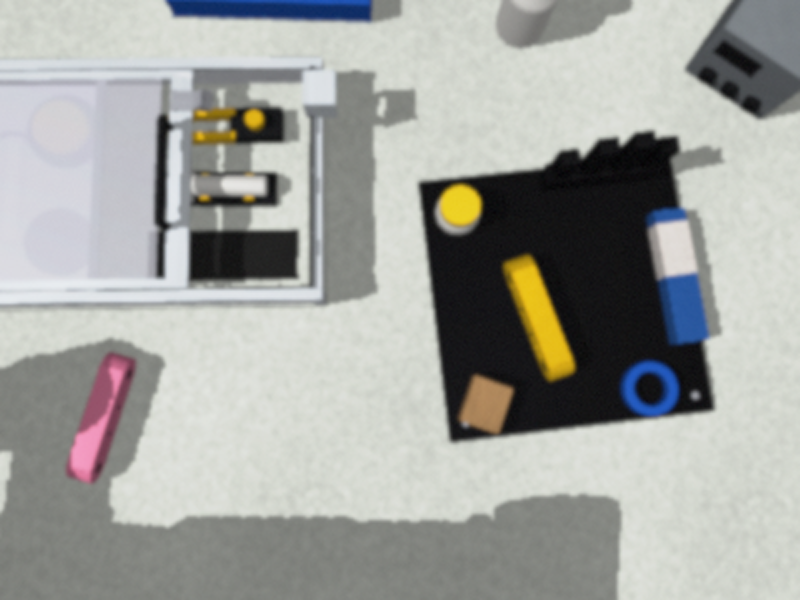

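View pics/s0c.png

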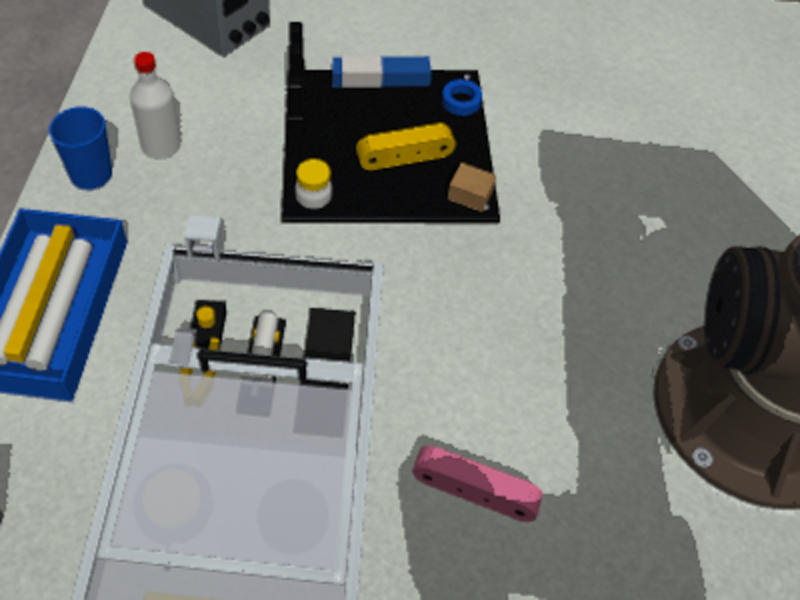

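Two candidates for the link: yellow bar at top px (390,239) on the black board, and pink bar at (172,287) on the bench. The task wants the yellow one on the board, and both enlarged crops show it clearly. The top is only about 0.13 m open with its handle at top px (197,163), so I have to open it further first. The pad is the near lane at top px (241,207).

```bash
cat >> h.py <<'E'
from scipy.optimize import minimize
def hullmask(cam,P):
    m=np.zeros((400,640),np.uint8);q=np.array([proj(cam,p) for p in P])
    h=cv2.convexHull((q*16).round().astype(np.int32));cv2.fillConvexPoly(m,h,1,cv2.LINE_8,4);return m>0
def box(p,lx,ly,z0,z1):
    c,s=np.cos(p[2]),np.sin(p[2]);return [(p[0]+c*x-s*y,p[1]+s*x+c*y,z) for x in(-lx,lx) for y in(-ly,ly) for z in(z0,z1)]
def fit(masks,p0,lx,ly,z0,z1,step=(.01,.01,.08)):
    def f(p):
        r=0
        for c,m in masks.items():
            h=hullmask(c,box(p,lx,ly,z0,z1));r-= (h&m).sum()/(h|m).sum()
        return r
    p0=np.array(p0);S=np.vstack([p0]+[p0+np.eye(3)[i]*step[i] for i in range(3)])
    o=minimize(f,p0,method="Nelder-Mead",options=dict(initial_simplex=S,xatol=1e-4,fatol=1e-4));return o.x,o.fun
def mask(n,c,near):
    r=[x for x in arm.masks_of(n,c)];r.sort(key=lambda x:np.hypot(*(np.array(x["xy"])-near)))
    return np.array(r[0]["pixels"])
E
python3 - <<'E'
from h import *
L={"top":mask("link_mid","top",(390,239)),"side":mask("link_mid","side",(350,173))}
for a in(-.3,.3):
  for cs in (["top"],["side"],["top","side"]): print("link",cs,*fit({c:L[c] for c in cs},(.445,-.337,a),.068,.014,.012,.056))
C={"top":mask("case","top",(179,174)),"side":mask("case","side",(274,333))}
for cs in (["top"],["side"],["top","side"]): print("case",cs,*fit({c:C[c] for c in cs},(.582,.149,0),.135,.24,0,.08))
H={"top":mask("handle","top",(197,163))}; 
hs=np.concatenate([v.ravel() for v in H.values()]).sum();print(hs)
for n in("pad_top","claw","cylinder"):
  for c in("top","side"):
    for r in arm.masks_of(n,c)[:2]:
      ys,xs=np.nonzero(r["pixels"]);print(n,c,r["score"],xs.min(),xs.max(),ys.min(),ys.max())
E
```

```text
link ['top'] [ 0.44199717 -0.33604197  0.38684237] -0.898989898989899
link ['side'] [ 0.44205517 -0.33703993  0.39719365] -0.8980263157894737Traceback (most recent call last):
  File "<stdin>", line 4, in <module>
  File "h.py", line 27, in fit
    o=minimize(f,p0,method="Nelder-Mead",options=dict(initial_simplex=S,xatol=1e-4,fatol=1e-4));return o.x,o.fun
    res = _minimize_neldermead(fun, x0, args, callback, bounds=bounds,
                               **options)
    fxr = func(xr)
    fx = function(np.copy(x), *(wrapper_args + args))
  File "h.py", line 24, in f
    h=hullmask(c,box(p,lx,ly,z0,z1));r-= (h&m).sum()/(h|m).sum()
  File "h.py", line 16, in hullmask
    m=np.zeros((400,640),np.uint8);q=np.array([proj(cam,p) for p in P])
                                               ~~~~^^^^^^^
  File "h.py", line 10, in proj
    c=arm.calibration(cam);K=np.array(c["intrinsics"]);T=np.array(c["T"])
ValueError: time passes only in moves, steps and waits
```

```bash
sed -i 's/^def ray/import functools\n@functools.cache\ndef cal(c): return arm.calibration(c)\ndef ray/; s/c=arm.calibration(cam)/c=cal(cam)/' h.py
python3 - <<'E'
from h import *
C={"top":mask("case","top",(179,174)),"side":mask("case","side",(274,333))}
for cs in (["top"],["side"],["top","side"]): print("case",cs,*fit({c:C[c] for c in cs},(.582,.149,0),.135,.24,0,.08))
for n in("pad_top","claw","cylinder","handle"):
  for c in("top","side"):
    for r in arm.masks_of(n,c)[:1]:
      ys,xs=np.nonzero(r["pixels"]);print(n,c,r["score"],xs.min(),xs.max(),ys.min(),ys.max(),len(xs))
r=arm.masks_of("handle","top")
if r:
  ys,xs=np.nonzero(r[0]["pixels"]);print([at_z("top",p,.114)[:2].round(4).tolist() for p in((xs[ys==ys.min()].mean(),ys.min()),(xs[ys==ys.max()].mean(),ys.max()))])
E
```

```text
case ['top'] [0.57874431 0.14478425 0.02710398] -0.8715316315205327
case ['side'] [0.58026447 0.14916892 0.03895355] -0.92340898976413
case ['top', 'side'] [0.57971372 0.14525534 0.0349104 ] -1.7914906974989346
pad_top top 0.89 198 269 195 220 1475
pad_top side 0.82 301 326 254 294 667
claw top 0.84 216 261 133 152 745
claw side 0.89 240 262 250 288 381
cylinder top 0.8 215 258 166 183 748
cylinder side 0.69 273 291 257 289 322
handle top 0.87 100 226 115 225 12227
handle side 0.71 200 329 265 392 12347
[[0.6872, 0.109], [0.4502, 0.225]]
```

```bash
cat >> h.py <<'E'
def c2w(p,x,y,z):
    c,s=np.cos(p[2]),np.sin(p[2]);return (p[0]+c*x-s*y,p[1]+s*x+c*y,z)
def overlay(img,cam,p,t,k,roi):
    x0,y0,x1,y1=roi;a=cv2.resize(img[y0:y1,x0:x1,::-1],None,fx=k,fy=k,interpolation=cv2.INTER_CUBIC).copy()
    def rect(xa,xb,ya,yb,z,col):
        q=np.array([proj(cam,c2w(p,x,y,z)) for x,y in((xa,ya),(xb,ya),(xb,yb),(xa,yb))])
        q=((q+.5-[x0,y0])*k).astype(np.int32);cv2.polylines(a,[q],True,col,1)
    rect(-.135,.135,-.24,.24,.08,(0,0,255));rect(-.123,.123,-.228,.228,.08,(0,0,255))
    for i in(-1,0,1): rect(-.029+.075*i,.029+.075*i,-.21,-.04,.014,(0,255,0))
    rect(-.118,.118,-.228+t,.012+t,.08,(255,0,255));rect(-.055,.055,-.21+t,-.198+t,.108,(255,255,0))
    return a
E
python3 - <<'E'
from h import *
T=arm.grab_frame("top");S=arm.grab_frame("side");p=(.580,.1475,.03)
a=overlay(T,"top",p,.125,4,(90,90,290,240));a=a[:, :]
b=overlay(S,"side",p,.125,3,(190,210,350,400))
cv2.imwrite("pics/ov1.png",a);cv2.imwrite("pics/ov2.png",b)
E
```

```text
(no output)
```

View pics/ov1.png

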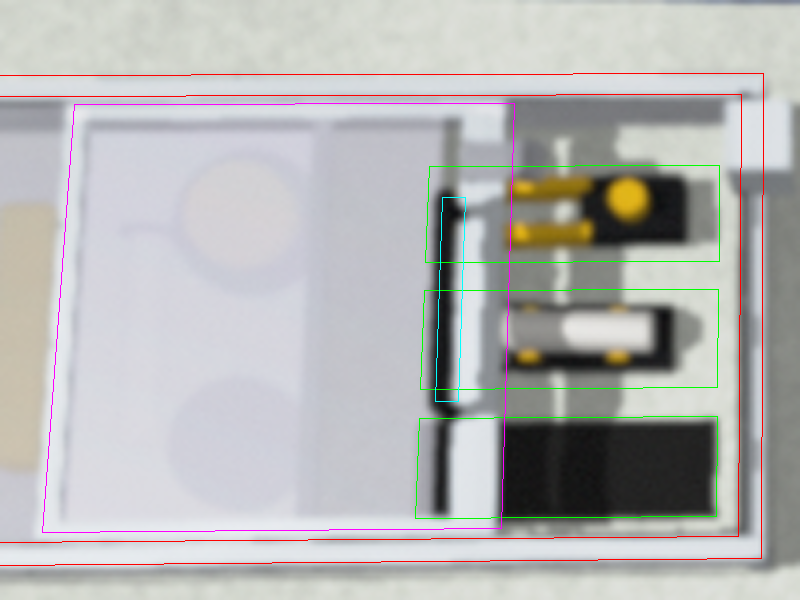

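View pics/ov2.png

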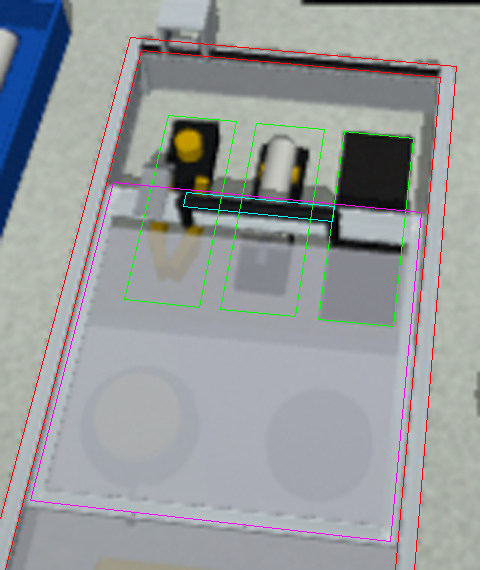

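The overlay with case pose (0.580, 0.1475, yaw 0.03) and travel about 0.125 fits the rails, the pad (near lane, local x = -75 mm) and the handle in both views. In the top view only, the bar appears at overlay px 442 instead of 452, which is a few mm further +y. I'll go above the handle now.

Request:
{"api": "move_arm", "payload": {
  "deltas": [
    [15, -28, 0, 0, 0, 1.1],
    [17, -28, 0, 0, 0, 1.1],
    [18, -28, 0, 0, 0, 1.1],
    [18, -28, 0, 0, 0, 1.1],
    [18, -28, 0, 0, 0, 1.1]
  ],
  "claw": 60,
  "squeeze": 25
}}

```text
t: 2.47
eef_pos: [0.3146, 0.4939, 0.4048]
ee_rot: [-3.141, -0.0, -0.247]
force: [-0.1, -0.1, -0.2]
width: 0.0676
```

Request:
{"api": "move_arm", "payload": {
  "deltas": [
    [18, -28, 0, 0, 0, 1.1],
    [18, -28, 0, 0, 0, 1.1],
    [18, -28, 0, 0, 0, 1.1],
    [18, -28, 0, 0, 0, 1.1],
    [18, -28, 0, 0, 0, 1.1]
  ]
}}

```text
t: 2.88
eef_pos: [0.4047, 0.3537, 0.405]
ee_rot: [-3.141, -0.0, -0.152]
force: [0.4, -0.1, -0.8]
width: 0.0667
```

Request:
{"api": "move_arm", "payload": {
  "deltas": [
    [18, -28, 0, 0, 0, 1.1],
    [18, -28, 0, 0, 0, 1.1],
    [18, -28, 0, 0, 0, 1.1],
    [18, -28, 0, 0, 0, 1.1],
    [18, -28, 0, 0, 0, 1.1]
  ]
}}

```text
t: 3.3
eef_pos: [0.4947, 0.2137, 0.405]
ee_rot: [-3.141, -0.001, -0.056]
force: [1.1, 0.1, 0.1]
width: 0.067
```

Request:
{"api": "move_arm", "payload": {
  "deltas": [
    [18, -28, -10, 0, 0, 1.1],
    [18, -28, -15, 0, 0, 1.1],
    [18, -28, -15, 0, 0, 1.1],
    [18, -28, -15, 0, 0, 1.1],
    [18, -28, -10, 0, 0, 1.1]
  ]
}}

```text
t: 3.72
eef_pos: [0.5845, 0.0736, 0.3384]
ee_rot: [3.142, 0.001, 0.04]
force: [0.1, 0.1, 0.3]
width: 0.0673
```

Request:
{"api": "move_arm", "payload": {
  "deltas": [
    [0, 0, -14, 0, 0, 0],
    [0, 0, -14, 0, 0, 0],
    [0, 0, -14, 0, 0, 0],
    [0, 0, -14, 0, 0, 0],
    [0, 0, -12, 0, 0, 0]
  ]
}}

```text
t: 4.13
eef_pos: [0.5841, 0.075, 0.2708]
ee_rot: [3.142, 0.0, 0.039]
force: [-0.2, 0.8, 0.1]
width: 0.0668
```

Request:
{"api": "move_arm", "payload": {
  "deltas": [
    [0, 0, 0, 0, 0, 0],
    [0, 0, 0, 0, 0, 0],
    [0, 0, 0, 0, 0, 0],
    [0, 0, 0, 0, 0, 0],
    [0, 0, 0, 0, 0, 0]
  ],
  "claw": 255
}}

```text
t: 4.55
eef_pos: [0.5844, 0.0754, 0.2727]
ee_rot: [-3.141, -0.002, 0.039]
force: [0.1, -0.2, 0.0]
width: 0.0394
```

Request:
{"api": "move_arm", "payload": {
  "deltas": [
    [0, 0, 0, 0, 0, 0],
    [0, 0, 0, 0, 0, 0],
    [0, 0, 0, 0, 0, 0],
    [0, 0, 0, 0, 0, 0],
    [0, 0, 0, 0, 0, 0]
  ]
}}

```text
t: 4.97
eef_pos: [0.5842, 0.0752, 0.2718]
ee_rot: [3.142, -0.0, 0.039]
force: [0.7, -0.2, 1.1]
width: 0.0113
```

Request:
{"api": "move_arm", "payload": {
  "deltas": [
    [0, 3, 0, 0, 0, 0],
    [0, 7, 0, 0, 0, 0],
    [0, 9, 0, 0, 0, 0],
    [-1, 9, 0, 0, 0, 0],
    [0, 9, 0, 0, 0, 0]
  ]
}}

```text
t: 5.38
eef_pos: [0.5829, 0.1133, 0.2718]
ee_rot: [3.141, 0.0, 0.039]
force: [-4.0, -2.3, 5.2]
width: 0.0109
```

Request:
{"api": "move_arm", "payload": {
  "deltas": [
    [0, 9, 0, 0, 0, 0],
    [0, 9, 0, 0, 0, 0],
    [-1, 6, 0, 0, 0, 0],
    [0, 3, 0, 0, 0, 0],
    [0, 1, 0, 0, 0, 0]
  ]
}}

```text
t: 5.8
eef_pos: [0.5819, 0.1415, 0.2718]
ee_rot: [-3.142, 0.0, 0.04]
force: [-3.2, -0.5, 7.1]
width: 0.011
```

Request:
{"api": "move_arm", "payload": {
  "deltas": [
    [0, 0, 0, 0, 0, 0],
    [0, 0, 0, 0, 0, 0],
    [0, 0, 0, 0, 0, 0],
    [0, 0, 0, 0, 0, 0],
    [0, 0, 0, 0, 0, 0]
  ]
}}

```text
t: 6.22
eef_pos: [0.582, 0.141, 0.2718]
ee_rot: [-3.141, 0.0, 0.04]
force: [-3.8, 0.7, 4.7]
width: 0.0111
```

Request:
{"api": "move_arm", "payload": {
  "deltas": [
    [0, 0, 0, 0, 0, 0],
    [0, 0, 0, 0, 0, 0],
    [0, 0, 0, 0, 0, 0],
    [0, 0, 0, 0, 0, 0],
    [0, 0, 2, 0, 0, 0]
  ],
  "claw": 60
}}

```text
t: 6.63
eef_pos: [0.5821, 0.1403, 0.2732]
ee_rot: [3.141, 0.001, 0.039]
force: [-0.9, 0.6, 0.2]
width: 0.039
```

Request:
{"api": "move_arm", "payload": {
  "deltas": [
    [0, 0, 14, 0, 0, 0],
    [0, 0, 18, 0, 0, 0],
    [0, 0, 18, 0, 0, 0],
    [0, 0, 18, 0, 0, 0],
    [0, 0, 18, 0, 0, 0]
  ]
}}

```text
t: 7.05
eef_pos: [0.5821, 0.1402, 0.3606]
ee_rot: [3.142, -0.0, 0.039]
force: [-1.1, 0.1, -0.1]
width: 0.0663
```

Request:
{"api": "move_arm", "payload": {
  "deltas": [
    [-7, -24, 0, 0, 0, 1],
    [-7, -24, 0, 0, 0, 1],
    [-7, -24, 0, 0, 0, 1],
    [-7, -24, 0, 0, 0, 1],
    [-7, -24, 0, 0, 0, 1]
  ]
}}

```text
t: 7.47
eef_pos: [0.5467, 0.0192, 0.3598]
ee_rot: [-3.141, -0.0, 0.127]
force: [-0.2, 0.3, 0.3]
width: 0.0671
```

Request:
{"api": "move_arm", "payload": {
  "deltas": [
    [-7, -24, 0, 0, 0, 1],
    [-7, -24, 0, 0, 0, 1],
    [-7, -24, 0, 0, 0, 1],
    [-7, -24, 0, 0, 0, 1],
    [-7, -24, 0, 0, 0, 1]
  ]
}}

```text
t: 7.88
eef_pos: [0.5117, -0.1009, 0.3599]
ee_rot: [3.142, -0.0, 0.215]
force: [0.8, 0.0, 0.3]
width: 0.0671
```

Request:
{"api": "move_arm", "payload": {
  "deltas": [
    [-7, -24, 0, 0, 0, 1],
    [-7, -24, 0, 0, 0, 1],
    [-7, -24, 0, 0, 0, 1],
    [-7, -24, 0, 0, 0, 1],
    [-7, -24, 0, 0, 0, 1]
  ]
}}

```text
t: 8.3
eef_pos: [0.4767, -0.2209, 0.3599]
ee_rot: [3.141, -0.001, 0.302]
force: [0.7, 0.6, 0.3]
width: 0.0669
```

Request:
{"api": "move_arm", "payload": {
  "deltas": [
    [-7, -24, 0, 0, 0, 1],
    [-7, -24, 0, 0, 0, 1],
    [-7, -24, 0, 0, 0, 1],
    [-7, -24, 0, 0, 0, 1],
    [-7, -23, 0, 0, 0, 1]
  ]
}}

```text
t: 8.72
eef_pos: [0.4416, -0.34, 0.3599]
ee_rot: [3.141, -0.0, 0.389]
force: [-0.2, -0.4, 1.2]
width: 0.0669
```

```bash
python3 - <<'E'
from h import *
T=arm.grab_frame("top");S=arm.grab_frame("side");p=(.580,.1475,.03)
a=overlay(T,"top",p,.197,3,(90,90,290,240));b=overlay(S,"side",p,.197,3,(190,210,350,400))
o=np.zeros((570,600+480,3),np.uint8)
o[:450,:600]=a;o[:,600:]=b;cv2.imwrite("pics/ov3.png",cv2.resize(o,(800,422),interpolation=cv2.INTER_AREA))
for c,n in(("top",(391,239)),("side",(350,173))):
  r=[x for x in arm.masks_of("link_mid",c) if np.hypot(*(np.array(x["xy"])-n))<20]
  if r: print(c,r[0]["pixels"].sum(),r[0]["xy"],fit({c:np.array(r[0]["pixels"])},(.442,-.337,.39),.068,.014,.012,.056))
  print(c,[(x["score"],x["xy"],at_z(c,x["xy"],.014)) for x in arm.spot_point("pad_top",c)[:2]])
E
```

```text
top [(0.48, [230.7, 206.8], array([0.50762653, 0.02195149, 0.014     ]))]
side 801 [353.6, 174.8] (array([ 0.44406758, -0.33790386,  0.40992108]), np.float64(-0.8850828729281768))
side [(0.85, [311.9, 283.0], array([0.50984183, 0.01687062, 0.014     ]))]
```

View pics/ov3.png

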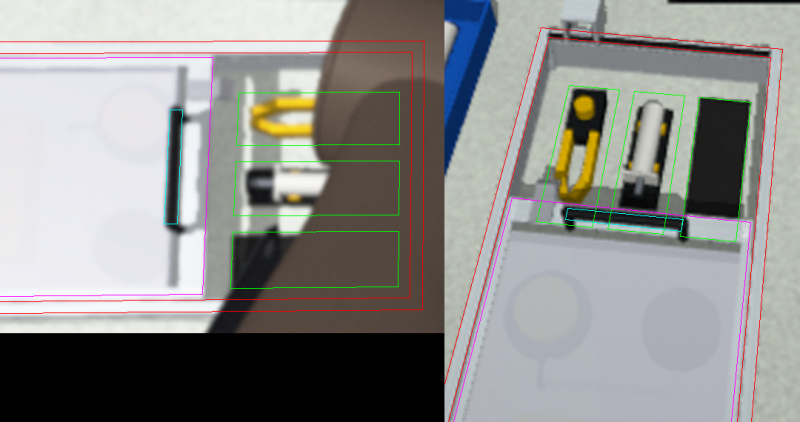

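The overlay now fits with travel about 0.197 (top edge and handle coincide in both views). The pad centre is (0.509, 0.020). The side fit puts the link at (0.443, -0.338). Descending on it.

Request:
{"api": "move_arm", "payload": {
  "deltas": [
    [0, 1, -20, 0, 0, 0.2],
    [1, 1, -25, 0, 0, 0.2],
    [0, 1, -25, 0, 0, 0],
    [0, 0, -20, 0, 0, 0],
    [0, 0, -20, 0, 0, 0]
  ]
}}

```text
t: 9.43
eef_pos: [0.4435, -0.3347, 0.2488]
ee_rot: [3.142, -0.0, 0.397]
force: [1.1, -0.2, -0.3]
width: 0.0668
```

Request:
{"api": "move_arm", "payload": {
  "deltas": [
    [0, 0, -15, 0, 0, 0],
    [0, 0, -12, 0, 0, 0],
    [0, 0, -10, 0, 0, 0],
    [0, 0, -7, 0, 0, 0],
    [0, 0, -4, 0, 0, 0]
  ]
}}

```text
t: 9.85
eef_pos: [0.4434, -0.3352, 0.201]
ee_rot: [-3.141, 0.0, 0.396]
force: [-0.0, 0.9, 0.5]
width: 0.067
```

Request:
{"api": "move_arm", "payload": {
  "deltas": [
    [0, 0, 0, 0, 0, 0],
    [0, 0, 0, 0, 0, 0],
    [0, 0, 0, 0, 0, 0],
    [0, 0, 0, 0, 0, 0],
    [0, 0, 0, 0, 0, 0]
  ],
  "claw": 255,
  "squeeze": 20
}}

```text
t: 10.27
eef_pos: [0.4433, -0.3359, 0.2022]
ee_rot: [3.141, -0.001, 0.395]
force: [-0.2, 0.5, -0.2]
width: 0.0392
```

Request:
{"api": "move_arm", "payload": {
  "deltas": [
    [0, 0, 0, 0, 0, 0],
    [0, 0, 0, 0, 0, 0],
    [0, 0, 0, 0, 0, 0],
    [0, 0, 0, 0, 0, 0],
    [0, 0, 0, 0, 0, 0]
  ]
}}

```text
t: 10.68
eef_pos: [0.4432, -0.3358, 0.202]
ee_rot: [3.141, -0.0, 0.395]
force: [-1.1, 0.4, 4.4]
width: 0.0283
```

Request:
{"api": "move_arm", "payload": {
  "deltas": [
    [0, 0, 5, 0, 0, 0],
    [0, 0, 10, 0, 0, 0],
    [0, 0, 15, 0, 0, 0],
    [0, 0, 20, 0, 0, 0],
    [0, 0, 20, 0, 0, 0]
  ]
}}

```text
t: 11.1
eef_pos: [0.443, -0.3357, 0.2727]
ee_rot: [-3.141, 0.001, 0.395]
force: [1.0, -0.3, -1.2]
width: 0.028
```

Request:
{"api": "move_arm", "payload": {
  "deltas": [
    [0, 0, 20, 0, 0, 0],
    [0, 0, 15, 0, 0, -1],
    [0, 5, 12, 0, 0, -3],
    [2, 10, 8, 0, 0, -5],
    [3, 14, 5, 0, 0, -5]
  ]
}}

```text
t: 11.52
eef_pos: [0.4481, -0.307, 0.3336]
ee_rot: [3.141, -0.002, 0.146]
force: [-0.0, 0.3, -0.4]
width: 0.0277
```

```bash
python3 - <<'E'
from h import *
s=arm.get_state();print(s["eef_pos"],s["ee_rot"],s["width"])
S=arm.grab_frame("side")
r=arm.masks_of("link_mid","side");print([(x["score"],x["xy"]) for x in r])
e=s["eef_pos"];g=(e[0],e[1],e[2]-.168);print("expected link px",proj("side",g))
y=s["ee_rot"][2]
for x in r[:2]:
  if np.hypot(*(np.array(x["xy"])-proj("side",g)))<40: print(fit({"side":np.array(x["pixels"])},(g[0],g[1],y),.068,.014,g[2]-.022,g[2]+.022))
E
```

```text
[ 0.44805123 -0.30697145  0.333579  ] [ 3.14065178e+00 -1.84158219e-03  1.45723370e-01] 0.027707378992976615
[(0.85, [335.6, 146.1]), (0.78, [387.3, 341.8]), (0.51, [324.6, 131.2])]
expected link px [352.99119554 146.75495097]
(array([ 0.45023779, -0.31121909,  0.14133203]), np.float64(-0.261070110701107))
```

Request:
{"api": "move_arm", "payload": {
  "deltas": [
    [3, 16, 0, 0, 0, -5],
    [3, 16, 0, 0, 0, -5],
    [3, 16, 0, 0, 0, -5],
    [3, 16, 0, 0, 0, -5],
    [3, 16, 0, 0, 0, -5]
  ]
}}

```text
t: 12.03
eef_pos: [0.463, -0.2263, 0.3317]
ee_rot: [3.142, 0.0, -0.288]
force: [0.3, 0.4, -1.3]
width: 0.0282
```

Request:
{"api": "move_arm", "payload": {
  "deltas": [
    [3, 16, 0, 0, 0, -5],
    [3, 16, 0, 0, 0, -5],
    [3, 16, 0, 0, 0, -5],
    [3, 16, 0, 0, 0, -5],
    [3, 16, 0, 0, 0, -5]
  ]
}}

```text
t: 12.45
eef_pos: [0.4781, -0.1463, 0.3317]
ee_rot: [3.141, 0.0, -0.724]
force: [0.9, -0.9, -1.1]
width: 0.0278
```

Request:
{"api": "move_arm", "payload": {
  "deltas": [
    [3, 16, 0, 0, 0, -5],
    [3, 16, 0, 0, 0, -5],
    [3, 17, 0, 0, 0, -5],
    [3, 17, 0, 0, 0, -5],
    [3, 17, 0, 0, 0, -5]
  ]
}}

```text
t: 12.87
eef_pos: [0.4931, -0.0633, 0.3317]
ee_rot: [3.141, 0.0, -1.16]
force: [0.3, 0.4, -1.0]
width: 0.0282
```

Request:
{"api": "move_arm", "payload": {
  "deltas": [
    [3, 17, 0, 0, 0, -5],
    [3, 17, 0, 0, 0, -5],
    [3, 17, 0, 0, 0, -5],
    [4, 17, 0, 0, 0, -4],
    [3, 14, 0, 0, 0, -3]
  ]
}}

```text
t: 13.28
eef_pos: [0.5093, 0.019, 0.3318]
ee_rot: [3.141, -0.0, -1.543]
force: [1.1, 0.1, -0.8]
width: 0.028
```

```bash
python3 - <<'E'
from h import *
s=arm.get_state();print(s["eef_pos"],s["ee_rot"],s["width"],s["q"])
e=s["eef_pos"];g=(e[0],e[1],e[2]-.168);y=s["ee_rot"][2]
S=arm.grab_frame("side").copy();p=(.580,.1475,.03)
a=overlay(S,"side",p,.197,4,(230,190,400,330))
def d(P):
  return tuple(int(v) for v in (proj("side",P)+.5-[230,190])*4)
for z in(-.022,.022):
  B=box((g[0],g[1],y),.07,.014,g[2]+z,g[2]+z)[::2]
  q=np.array([d(B[i]) for i in(0,1,3,2)]);cv2.polylines(a,[q],True,(0,128,255),1)
cv2.imwrite("pics/hover.png",a)
E
```

```text
[0.50931231 0.01900076 0.33177972] [ 3.14144670e+00 -2.57404485e-06 -1.54324571e+00] 0.028027563493361527 [ 4.23092476e-01  1.49711257e-01 -4.50736553e-01 -6.52754557e-05
 -9.70484195e-01 -3.95504983e-01]
```

View pics/hover.png

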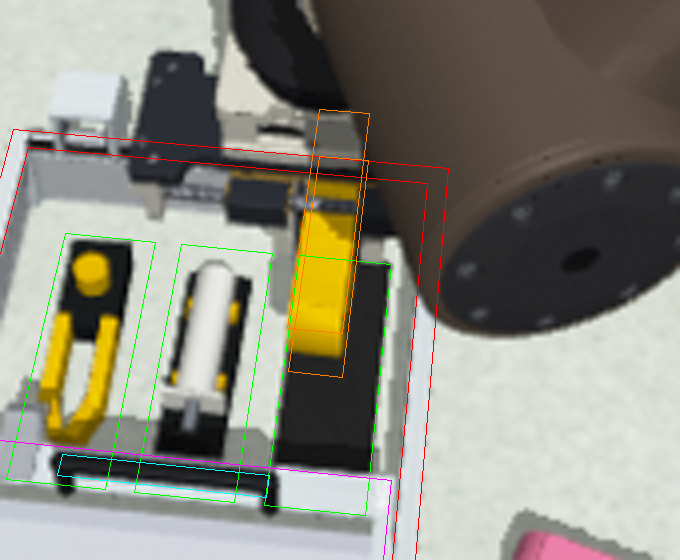

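The held link (yellow, crop px 290–365 × 180–357) lines up with the pad lane and with the predicted outline. Its lower end is rounded, so it ends slightly short of the box outline. Lowering.

Request:
{"api": "move_arm", "payload": {
  "deltas": [
    [0, 0, -12, 0, 0, 0],
    [0, 1, -20, 0, 0, 0],
    [0, 0, -20, 0, 0, 0],
    [0, 0, -20, 0, 0, 0],
    [0, 0, -16, 0, 0, 0]
  ]
}}

```text
t: 13.75
eef_pos: [0.5088, 0.0187, 0.2424]
ee_rot: [3.141, -0.0, -1.539]
force: [-0.4, 0.5, -0.1]
width: 0.0279
```

Request:
{"api": "move_arm", "payload": {
  "deltas": [
    [0, 0, -12, 0, 0, 0],
    [0, 0, -9, 0, 0, 0],
    [0, 0, -7, 0, 0, 0],
    [0, 0, -4, 0, 0, 0],
    [0, 0, -3, 0, 0, 0]
  ]
}}

```text
t: 14.17
eef_pos: [0.5093, 0.0191, 0.2085]
ee_rot: [3.142, -0.0, -1.542]
force: [-1.5, -0.2, -1.1]
width: 0.0279
```

Request:
{"api": "move_arm", "payload": {
  "deltas": [
    [0, 0, -1, 0, 0, 0],
    [0, 0, -1, 0, 0, 0],
    [0, 0, -1, 0, 0, 0],
    [0, 0, -1, 0, 0, 0],
    [0, 0, 0, 0, 0, 0]
  ]
}}

```text
t: 14.58
eef_pos: [0.5092, 0.0193, 0.2048]
ee_rot: [-3.141, 0.0, -1.542]
force: [0.4, -0.5, -1.2]
width: 0.0279
```

Request:
{"api": "move_arm", "payload": {
  "deltas": [
    [0, 0, -0.5, 0, 0, 0],
    [0, 0, -0.5, 0, 0, 0],
    [0, 0, -0.5, 0, 0, 0],
    [0, 0, 0, 0, 0, 0],
    [0, 0, 0, 0, 0, 0]
  ]
}}

```text
t: 15.0
eef_pos: [0.5092, 0.0193, 0.2039]
ee_rot: [-3.141, 0.0, -1.542]
force: [-3.6, 1.5, 8.8]
width: 0.0282
```

Request:
{"api": "move_arm", "payload": {
  "deltas": [
    [0, 0, 0, 0, 0, 0],
    [0, 0, 0, 0, 0, 0],
    [0, 0, 0, 0, 0, 0],
    [0, 0, 0, 0, 0, 0],
    [0, 0, 0, 0, 0, 0]
  ],
  "claw": 142
}}

```text
t: 15.42
eef_pos: [0.5092, 0.0192, 0.2031]
ee_rot: [3.141, -0.0, -1.542]
force: [0.7, 0.1, 0.4]
width: 0.0388
```

Request:
{"api": "move_arm", "payload": {
  "deltas": [
    [0, 0, 3, 0, 0, 0],
    [0, 0, 6, 0, 0, 0],
    [0, 0, 10, 0, 0, 0],
    [0, 0, 15, 0, 0, 0],
    [0, 0, 20, 0, 0, 0]
  ]
}}

```text
t: 15.83
eef_pos: [0.5088, 0.0191, 0.2577]
ee_rot: [3.14, -0.001, -1.542]
force: [0.5, 0.1, -0.4]
width: 0.0391
```

Request:
{"api": "move_arm", "payload": {
  "deltas": [
    [0, 0, 25, 0, 0, 0],
    [0, 0, 25, 0, 0, 0],
    [0, 0, 25, 0, 0, 0],
    [0, 15, 10, 0, 0, 3],
    [4, 20, 5, 0, 0, 5]
  ],
  "claw": 60
}}

```text
t: 16.25
eef_pos: [0.5129, 0.0537, 0.3509]
ee_rot: [-3.137, 0.001, -1.402]
force: [0.5, 0.1, -1.4]
width: 0.0645
```

```bash
python3 - <<'E'
from h import *
s=arm.get_state();print(s["eef_pos"],s["ee_rot"])
S=arm.grab_frame("side");p=(.580,.1475,.03)
cv2.imwrite("pics/placed.png",overlay(S,"side",p,.197,4,(230,190,400,330)))
for x in arm.masks_of("link_mid","side"):
  print(x["score"],x["xy"],at_z("side",x["xy"],.036))
  if x["score"]>.5 and abs(x["xy"][0]-313)<30: print(fit({"side":np.array(x["pixels"])},(.509,.02,1.6),.066,.014,.014,.058))
E
```

```text
[0.51294884 0.05372986 0.35087792] [-3.13698211e+00  1.10831795e-03 -1.40221695e+00]
0.94 [312.7, 278.4] [0.50798766 0.01663844 0.036     ]
(array([0.51104341, 0.01600829, 1.59278901]), np.float64(-0.8841099163679809))
0.77 [389.1, 344.2] [0.32363266 0.15271321 0.036     ]
```

View pics/placed.png

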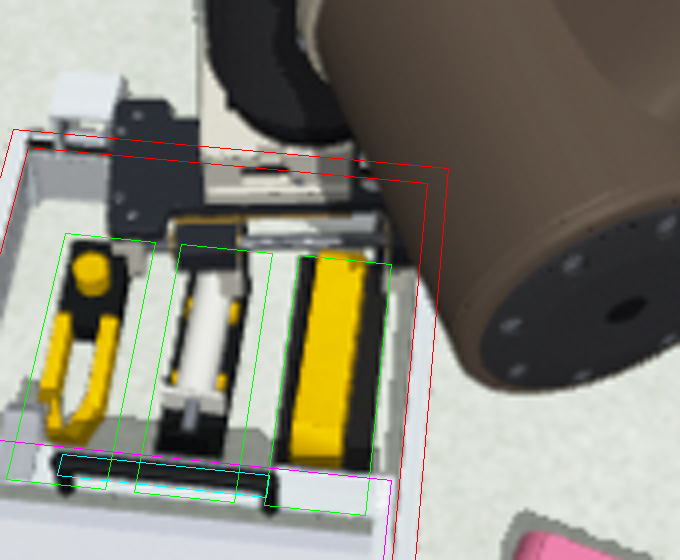

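The link lies in its lane on the pad, at about (0.510, 0.017) against the pad centre (0.509, 0.020) and parallel to it. Next is the handle.

Request:
{"api": "move_arm", "payload": {
  "deltas": [
    [4, 5, 0, 0, 0, 5],
    [5, 6, 0, 0, 0, 6],
    [5, 6, 0, 0, 0, 6],
    [5, 6, 0, 0, 0, 6],
    [5, 6, 0, 0, 0, 6]
  ]
}}

```text
t: 16.77
eef_pos: [0.5371, 0.0831, 0.3477]
ee_rot: [-3.142, 0.0, -0.892]
force: [0.2, 1.0, -0.2]
width: 0.067
```

Request:
{"api": "move_arm", "payload": {
  "deltas": [
    [5, 6, 0, 0, 0, 6],
    [5, 6, 0, 0, 0, 6],
    [5, 6, 0, 0, 0, 6],
    [5, 6, 0, 0, 0, 6],
    [5, 6, 0, 0, 0, 6]
  ]
}}

```text
t: 17.18
eef_pos: [0.5622, 0.1131, 0.3476]
ee_rot: [3.141, 0.0, -0.369]
force: [-0.3, -0.4, 0.5]
width: 0.0672
```

Request:
{"api": "move_arm", "payload": {
  "deltas": [
    [5, 6, 0, 0, 0, 6],
    [5, 6, 0, 0, 0, 6],
    [5, 6, 0, 0, 0, 6],
    [4, 6, 0, 0, 0, 4],
    [1, 2, 0, 0, 0, 1]
  ]
}}

```text
t: 17.6
eef_pos: [0.5825, 0.1395, 0.3474]
ee_rot: [3.142, -0.0, 0.032]
force: [0.6, 0.0, 0.4]
width: 0.0669
```

Request:
{"api": "move_arm", "payload": {
  "deltas": [
    [0, 0, -15, 0, 0, 0],
    [0, 0, -20, 0, 0, 0],
    [0, 0, -20, 0, 0, 0],
    [0, 0, -14, 0, 0, 0],
    [0, 0, -6, 0, 0, 0]
  ]
}}

```text
t: 18.02
eef_pos: [0.5812, 0.1385, 0.2703]
ee_rot: [3.14, 0.003, 0.026]
force: [-0.9, -1.0, -0.4]
width: 0.067
```

Request:
{"api": "move_arm", "payload": {
  "deltas": [
    [0, 0, 0, 0, 0, 0],
    [0, 0, 0, 0, 0, 0],
    [0, 0, 0, 0, 0, 0],
    [0, 0, 0, 0, 0, 0],
    [0, 0, 0, 0, 0, 0]
  ],
  "claw": 255,
  "squeeze": 35
}}

```text
t: 18.43
eef_pos: [0.5824, 0.1393, 0.2732]
ee_rot: [-3.141, -0.001, 0.028]
force: [0.3, -0.6, -0.8]
width: 0.0392
```

Request:
{"api": "move_arm", "payload": {
  "deltas": [
    [0, 0, 0, 0, 0, 0],
    [0, 0, 0, 0, 0, 0],
    [0, 0, 0, 0, 0, 0],
    [0, 0, 0, 0, 0, 0],
    [0, 0, 0, 0, 0, 0]
  ]
}}

```text
t: 18.85
eef_pos: [0.5822, 0.1393, 0.2723]
ee_rot: [-3.141, -0.0, 0.029]
force: [-0.2, -0.1, 1.4]
width: 0.0107
```

Request:
{"api": "move_arm", "payload": {
  "deltas": [
    [0, -3, 0, 0, 0, 0],
    [0, -8, 0, 0, 0, 0],
    [1, -13, 0, 0, 0, 0],
    [0, -15, 0, 0, 0, 0],
    [1, -15, 0, 0, 0, 0]
  ]
}}

```text
t: 19.27
eef_pos: [0.5841, 0.0839, 0.2722]
ee_rot: [-3.141, -0.0, 0.029]
force: [-1.9, 2.1, 1.5]
width: 0.0109
```

Request:
{"api": "move_arm", "payload": {
  "deltas": [
    [0, -15, 0, 0, 0, 0],
    [1, -15, 0, 0, 0, 0],
    [0, -15, 0, 0, 0, 0],
    [1, -15, 0, 0, 0, 0],
    [0, -15, 0, 0, 0, 0]
  ]
}}

```text
t: 19.68
eef_pos: [0.5865, 0.0084, 0.2723]
ee_rot: [-3.141, -0.001, 0.028]
force: [4.9, 2.2, -4.1]
width: 0.0109
```

Request:
{"api": "move_arm", "payload": {
  "deltas": [
    [1, -13, 0, 0, 0, 0],
    [0, -8, 0, 0, 0, 0],
    [0, -5, 0, 0, 0, 0],
    [0, -3, 0, 0, 0, 0],
    [0, -2, 0, 0, 0, 0]
  ]
}}

```text
t: 20.1
eef_pos: [0.5876, -0.021, 0.2723]
ee_rot: [-3.141, -0.001, 0.029]
force: [5.6, 1.4, -0.9]
width: 0.011
```

Request:
{"api": "move_arm", "payload": {
  "deltas": [
    [1, -2, 0, 0, 0, 0],
    [0, -3, 0, 0, 0, 0],
    [0, -3, 0, 0, 0, 0],
    [0, -3, 0, 0, 0, 0],
    [0, -3, 0, 0, 0, 0]
  ]
}}

```text
t: 20.52
eef_pos: [0.5882, -0.0348, 0.2723]
ee_rot: [-3.142, -0.0, 0.029]
force: [2.9, 1.8, 0.5]
width: 0.0109
```

Request:
{"api": "move_arm", "payload": {
  "deltas": [
    [0, -2, 0, 0, 0, 0],
    [0, -2, 0, 0, 0, 0],
    [0, -2, 0, 0, 0, 0],
    [0, -2, 0, 0, 0, 0],
    [0, -1, 0, 0, 0, 0]
  ]
}}

```text
t: 20.93
eef_pos: [0.5883, -0.0408, 0.2722]
ee_rot: [-3.136, -0.002, 0.029]
force: [-2.6, 27.0, 6.5]
width: 0.011
```

Request:
{"api": "move_arm", "payload": {
  "deltas": [
    [0, -1, 0, 0, 0, 0],
    [0, -1, 0, 0, 0, 0],
    [0, -1, 0, 0, 0, 0],
    [0, -1, 0, 0, 0, 0],
    [0, -1, 0, 0, 0, 0]
  ]
}}

```text
t: 21.35
eef_pos: [0.5883, -0.0436, 0.2722]
ee_rot: [-3.133, -0.003, 0.029]
force: [-3.0, 31.4, 6.5]
width: 0.0109
```

Resistance is 31 N, higher than the catch's stated 12 N. I'll look before pushing on.

```bash
python3 - <<'E'
from h import *
s=arm.get_state();print({k:np.round(s[k],3).tolist() for k in("eef_pos","force","moment","ee_rot")})
S=arm.grab_frame("side");p=(.580,.1475,.03)
cv2.imwrite("pics/push.png",overlay(S,"side",p,.013,4,(210,190,380,340)))
E
```

```text
{'eef_pos': [0.588, -0.044, 0.272], 'force': [-3.016, 31.39, 6.545], 'moment': [10.825, 1.302, 0.081], 'ee_rot': [-3.133, -0.003, 0.029]}
```

View pics/push.png

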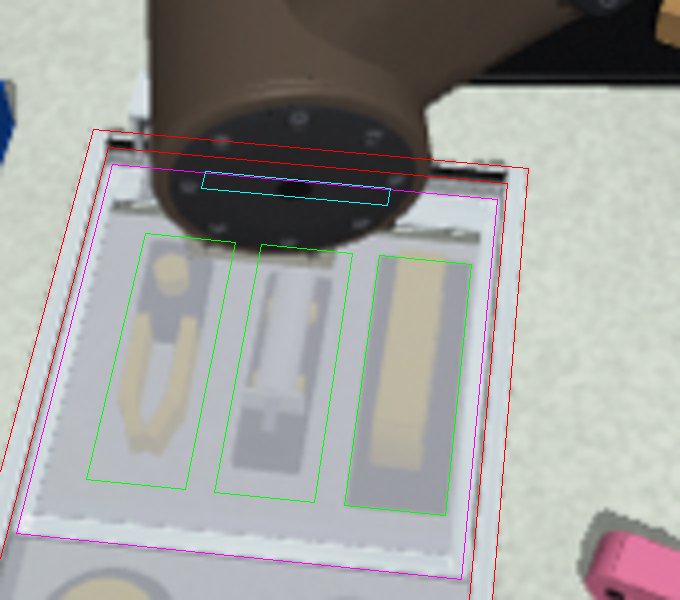

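The picture shows the top at about 13–14 mm travel, which is the hump of the catch. The link and exhibits sit well underneath it. The extra force may come from a rigid grip binding the top, so I'll ease off, loosen the jaws and push with one finger only.

Request:
{"api": "move_arm", "payload": {
  "deltas": [
    [0, 2, 0, 0, 0, 0],
    [0, 2, 0, 0, 0, 0],
    [0, 2, 0, 0, 0, 0],
    [0, 0, 0, 0, 0, 0],
    [0, 0, 0, 0, 0, 0]
  ]
}}

```text
t: 21.82
eef_pos: [0.5884, -0.0418, 0.2722]
ee_rot: [-3.14, -0.001, 0.029]
force: [2.4, 8.9, 1.8]
width: 0.0108
```

Request:
{"api": "move_arm", "payload": {
  "deltas": [
    [0, 0, 0, 0, 0, 0],
    [0, 0, 0, 0, 0, 0],
    [0, 0, 0, 0, 0, 0],
    [0, 0, 0, 0, 0, 0],
    [0, 0, 0, 0, 0, 0]
  ],
  "claw": 190
}}

```text
t: 22.23
eef_pos: [0.5876, -0.0432, 0.2718]
ee_rot: [3.141, 0.002, 0.028]
force: [-0.2, -0.1, 0.3]
width: 0.0224
```

```bash
python3 - <<'E'
from h import *
s=arm.get_state();print({k:np.round(s[k],4).tolist() for k in("t","eef_pos","force","moment","ee_rot","width","q")})
E
```

```text
{'t': 22.2333, 'eef_pos': [0.5876, -0.0432, 0.2718], 'force': [-0.204, -0.0503, 0.2938], 'moment': [0.0037, 0.0327, 0.0004], 'ee_rot': [3.1412, 0.0016, 0.0282], 'width': 0.0224, 'q': [0.2582, 0.338, -0.3507, 0.0, -0.8837, 1.3408]}
```

Request:
{"api": "move_arm", "payload": {
  "deltas": [
    [0, -2, 0, 0, 0, 0],
    [0, -1, 0, 0, 0, 0],
    [0, -1, 0, 0, 0, 0],
    [0, -1, 0, 0, 0, 0],
    [0, -1, 0, 0, 0, 0]
  ]
}}

```text
t: 22.65
eef_pos: [0.5876, -0.0461, 0.2717]
ee_rot: [-3.137, 0.0, 0.028]
force: [-4.8, 23.9, 2.8]
width: 0.0224
```

Request:
{"api": "move_arm", "payload": {
  "deltas": [
    [0, -1, 0, 0, 0, 0],
    [0, -1, 0, 0, 0, 0],
    [0, -1, 0, 0, 0, 0],
    [0, -1, 0, 0, 0, 0],
    [0, 0, 0, 0, 0, 0]
  ]
}}

```text
t: 23.07
eef_pos: [0.5876, -0.0485, 0.2716]
ee_rot: [-3.135, -0.0, 0.029]
force: [-6.4, 31.3, 3.3]
width: 0.0227
```

```bash
python3 - <<'E'
from h import *
s=arm.get_state();print({k:np.round(s[k],4).tolist() for k in("t","eef_pos","force","moment","joint_efforts","ee_rot","width")})
T=arm.grab_frame("top");p=(.580,.1475,.03)
a=overlay(T,"top",p,.013,4,(170,60,350,210));cv2.imwrite("pics/push_top.png",a)
E
```

```text
{'t': 23.0667, 'eef_pos': [0.5876, -0.0485, 0.2716], 'force': [-6.3844, 31.289, 3.2835], 'moment': [11.336, 2.3559, 0.0936], 'joint_efforts': [-18.1181, -49.5031, 22.1148, 13.9161, -0.3236, -0.0495], 'ee_rot': [-3.1347, -0.0005, 0.0287], 'width': 0.0227}
```

View pics/push_top.png

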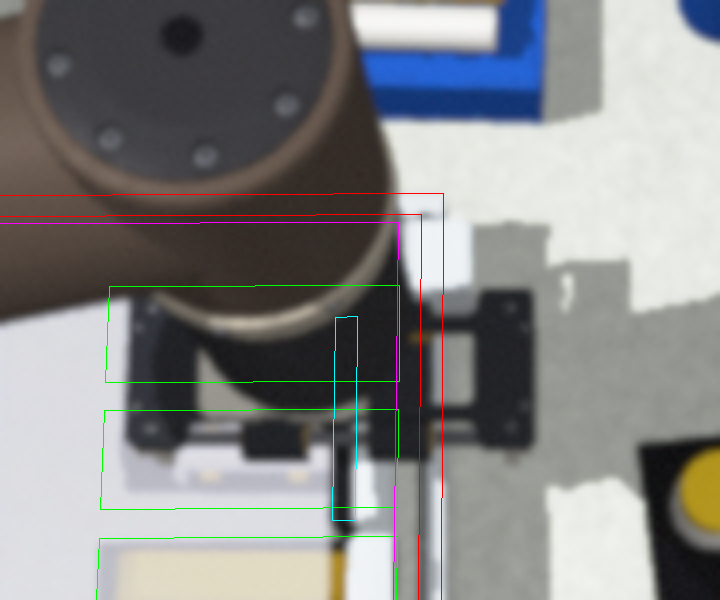

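Request:
{"api": "move_arm", "payload": {
  "deltas": [
    [0, 0, 0, 0, 0, 0],
    [0, 0, 0, 0, 0, 0],
    [0, 0, 0, 0, 0, 0],
    [0, 0, 0, 0, 0, 0],
    [0, 0, 0, 0, 0, 0]
  ]
}}

```text
t: 23.53
eef_pos: [0.5876, -0.0485, 0.2716]
ee_rot: [-3.135, -0.0, 0.029]
force: [-6.7, 31.1, 3.7]
width: 0.0228
```

Request:
{"api": "move_arm", "payload": {
  "deltas": [
    [0, -0.5, 0, 0, 0, 0],
    [0, -0.5, 0, 0, 0, 0],
    [0, -0.5, 0, 0, 0, 0],
    [0, -0.5, 0, 0, 0, 0],
    [0, 0, 0, 0, 0, 0]
  ]
}}

```text
t: 23.95
eef_pos: [0.5877, -0.05, 0.2716]
ee_rot: [-3.134, -0.001, 0.029]
force: [-7.4, 33.4, 3.4]
width: 0.0226
```

It advances smoothly (1.5 mm for +2 N), so nothing is blocking it; the catch is just stiffer than stated. I'll continue gently.

Request:
{"api": "move_arm", "payload": {
  "deltas": [
    [0, -0.5, 0, 0, 0, 0],
    [0, -0.5, 0, 0, 0, 0],
    [0, -0.5, 0, 0, 0, 0],
    [0, -0.5, 0, 0, 0, 0],
    [0, 0, 0, 0, 0, 0]
  ]
}}

```text
t: 24.37
eef_pos: [0.5883, -0.0559, 0.2724]
ee_rot: [-3.141, -0.001, 0.03]
force: [0.9, 0.9, 1.2]
width: 0.0224
```

```bash
python3 - <<'E'
from h import *
s=arm.get_state();print({k:np.round(s[k],4).tolist() for k in("t","eef_pos","force","moment","width")})
E
```

```text
{'t': 24.3667, 'eef_pos': [0.5883, -0.0559, 0.2724], 'force': [0.9415, 0.9093, 1.2328], 'moment': [0.2199, -0.2247, 0.0337], 'width': 0.0224}
```

It has snapped through. I'll press lightly to confirm it is home.

Request:
{"api": "move_arm", "payload": {
  "deltas": [
    [0, -2, 0, 0, 0, 0],
    [0, -1, 0, 0, 0, 0],
    [0, -1, 0, 0, 0, 0],
    [0, 0, 0, 0, 0, 0],
    [0, 0, 0, 0, 0, 0]
  ]
}}

```text
t: 24.78
eef_pos: [0.588, -0.0614, 0.272]
ee_rot: [3.141, 0.001, 0.028]
force: [0.1, -0.5, -0.6]
width: 0.0223
```

Request:
{"api": "move_arm", "payload": {
  "deltas": [
    [0, -1, 0, 0, 0, 0],
    [0, -1, 0, 0, 0, 0],
    [0, 0, 0, 0, 0, 0],
    [0, 0, 0, 0, 0, 0],
    [0, 0, 0, 0, 0, 0]
  ]
}}

```text
t: 25.2
eef_pos: [0.5879, -0.0621, 0.2719]
ee_rot: [-3.14, 0.0, 0.029]
force: [-0.7, 5.5, 0.4]
width: 0.0225
```

Contact at tcp y ≈ -0.0615, which is exactly the predicted home position. Now the tug, with the front finger (expected contact near -0.051).

Request:
{"api": "move_arm", "payload": {
  "deltas": [
    [0, 3, 0, 0, 0, 0],
    [0, 3, 0, 0, 0, 0],
    [0, 3, 0, 0, 0, 0],
    [0, 1, 0, 0, 0, 0],
    [0, 0, 0, 0, 0, 0]
  ]
}}

```text
t: 25.62
eef_pos: [0.5882, -0.0526, 0.2722]
ee_rot: [3.141, 0.0, 0.029]
force: [0.2, 0.1, -1.0]
width: 0.0222
```

Request:
{"api": "move_arm", "payload": {
  "deltas": [
    [0, 1, 0, 0, 0, 0],
    [0, 1, 0, 0, 0, 0],
    [0, 0, 0, 0, 0, 0],
    [0, 0, 0, 0, 0, 0],
    [0, 0, 0, 0, 0, 0]
  ]
}}

```text
t: 26.03
eef_pos: [0.5881, -0.051, 0.2722]
ee_rot: [3.141, 0.0, 0.029]
force: [1.4, -3.0, -0.7]
width: 0.022
```

Request:
{"api": "move_arm", "payload": {
  "deltas": [
    [0, 0.5, 0, 0, 0, 0],
    [0, 0.5, 0, 0, 0, 0],
    [0, 0.5, 0, 0, 0, 0],
    [0, 0, 0, 0, 0, 0],
    [0, 0, 0, 0, 0, 0]
  ]
}}

```text
t: 26.45
eef_pos: [0.5881, -0.0503, 0.2721]
ee_rot: [3.14, 0.001, 0.029]
force: [1.3, -8.7, -1.5]
width: 0.0222
```

Request:
{"api": "move_arm", "payload": {
  "deltas": [
    [0, 0.5, 0, 0, 0, 0],
    [0, 0.5, 0, 0, 0, 0],
    [0, 0.5, 0, 0, 0, 0],
    [0, 0, 0, 0, 0, 0],
    [0, 0, 0, 0, 0, 0]
  ]
}}

```text
t: 26.87
eef_pos: [0.5882, -0.0494, 0.2722]
ee_rot: [3.139, 0.001, 0.028]
force: [1.6, -12.9, -1.4]
width: 0.0222
```

Request:
{"api": "move_arm", "payload": {
  "deltas": [
    [0, 0.5, 0, 0, 0, 0],
    [0, 0.5, 0, 0, 0, 0],
    [0, 0, 0, 0, 0, 0],
    [0, 0, 0, 0, 0, 0],
    [0, 0, 0, 0, 0, 0]
  ]
}}

```text
t: 27.28
eef_pos: [0.5881, -0.0487, 0.2721]
ee_rot: [3.139, 0.001, 0.028]
force: [2.1, -14.4, -2.7]
width: 0.0227
```

Request:
{"api": "move_arm", "payload": {
  "deltas": [
    [0, 0.5, 0, 0, 0, 0],
    [0, 0.5, 0, 0, 0, 0],
    [0, 0.4, 0, 0, 0, 0],
    [0, 0, 0, 0, 0, 0],
    [0, 0, 0, 0, 0, 0]
  ]
}}

```text
t: 27.7
eef_pos: [0.5882, -0.0479, 0.2721]
ee_rot: [3.138, 0.001, 0.028]
force: [3.0, -18.4, -3.4]
width: 0.0224
```

Request:
{"api": "move_arm", "payload": {
  "deltas": [
    [0, 0, 0, 0, 0, 0],
    [0, 0, 0, 0, 0, 0],
    [0, 0, 0, 0, 0, 0],
    [0, 0, 0, 0, 0, 0],
    [0, 0, 0, 0, 0, 0]
  ]
}}

```text
t: 28.12
eef_pos: [0.5881, -0.0479, 0.2721]
ee_rot: [3.138, 0.001, 0.028]
force: [3.4, -19.0, -2.4]
width: 0.0224
```

```bash
python3 - <<'E'
from h import *
S=arm.grab_frame("side");p=(.580,.1475,.03)
cv2.imwrite("pics/tug_s.png",S[:,:,::-1])
E
```

Request:
{"api": "move_arm", "payload": {
  "deltas": [
    [0, 0.5, 0, 0, 0, 0],
    [0, 0.5, 0, 0, 0, 0],
    [0, 0, 0, 0, 0, 0],
    [0, 0, 0, 0, 0, 0],
    [0, 0, 0, 0, 0, 0]
  ]
}}

```text
t: 28.58
eef_pos: [0.5881, -0.0473, 0.2721]
ee_rot: [3.137, 0.001, 0.028]
force: [3.9, -23.2, -3.6]
width: 0.0227
```

Request:
{"api": "move_arm", "payload": {
  "deltas": [
    [0, 0, 0, 0, 0, 0],
    [0, 0, 0, 0, 0, 0],
    [0, 0, 0, 0, 0, 0],
    [0, 0, 0, 0, 0, 0],
    [0, 0, 0, 0, 0, 0]
  ]
}}

```text
t: 29.0
eef_pos: [0.5881, -0.0473, 0.2721]
ee_rot: [3.137, 0.001, 0.028]
force: [3.8, -21.4, -3.4]
width: 0.0228
```

Request:
{"api": "move_arm", "payload": {
  "deltas": [
    [0, 0, 0, 0, 0, 0],
    [0, 0, 0, 0, 0, 0],
    [0, 0, 0, 0, 0, 0],
    [0, 0, 0, 0, 0, 0],
    [0, 0, 0, 0, 0, 0]
  ]
}}

```text
t: 29.42
eef_pos: [0.5881, -0.0473, 0.2721]
ee_rot: [3.137, 0.001, 0.028]
force: [4.2, -20.6, -3.3]
width: 0.0222
```

```bash
python3 - <<'E'
from h import *
# image shift of the top's back edge: tug frame vs. now, and save for comparison with home later
S=arm.grab_frame("side");cv2.imwrite("pics/tug2_s.png",S[:,:,::-1])
s=arm.get_state();print(s["t"],s["eef_pos"],s["force"],s["ee_rot"])
E
```

```text
29.4667 [ 0.58812905 -0.04726507  0.27211719] [  3.63254566 -21.34118967  -3.1643168 ] [3.13727902e+00 1.48024450e-03 2.82627688e-02]
```

Held over 1 s at about 21 N. Easing home, centring the jaws, and checking the image shift of the top's rear edge between tug and home.

Request:
{"api": "move_arm", "payload": {
  "deltas": [
    [0, -1, 0, 0, 0, 0],
    [0, -2, 0, 0, 0, 0],
    [0, -2, 0, 0, 0, 0],
    [0, -2, 0, 0, 0, 0],
    [0, -3, 0, 0, 0, 0]
  ]
}}

```text
t: 29.88
eef_pos: [0.5882, -0.0541, 0.2722]
ee_rot: [-3.141, -0.0, 0.029]
force: [0.4, 0.8, -0.4]
width: 0.0224
```

```bash
python3 - <<'E'
from h import *
S=arm.grab_frame("side");s=arm.get_state();print(s["eef_pos"],s["force"])
g=lambda im:cv2.cvtColor(im,cv2.COLOR_BGR2GRAY).astype(np.float32)
A=g(S[:,:,::-1].copy());p=(.580,.1475,.036)
# patch round the top's rear frame (case y=+.012+t), shift vs home
u,v=proj("side",c2w(p,0,.007,.08));v1=proj("side",c2w(p,0,.017,.08))[1]
print("px/mm along y",(v1-v)/10,u,v)
x,y=int(u),int(v);sl=(slice(y-12,y+10),slice(x-45,x+45))
for n in("tug_s","tug2_s"):
  B=g(cv2.imread(f"pics/{n}.png"));print(n,cv2.phaseCorrelate(A[sl].copy(),B[sl].copy()))
  b=lambda I:I[sl].mean(1).round().astype(int).tolist()
print(b(A));print(b(B))
E
```

```text
[ 0.58817096 -0.05449964  0.27219343] [-0.18914134  0.41387564  0.54233494]
px/mm along y 0.4438032896030677 270.26400499973755 320.525935666505
tug_s ((-0.052716869661416865, 0.3569080817090615), 0.8507112288916553)
tug2_s ((0.08809865046875842, 0.6233377500730821), 0.9520094602196305)
[180, 181, 181, 181, 180, 181, 184, 187, 191, 197, 201, 199, 200, 199, 197, 193, 190, 186, 184, 183, 185, 186]
[180, 181, 181, 181, 181, 181, 181, 185, 188, 194, 200, 201, 200, 200, 199, 197, 193, 190, 186, 184, 184, 186]
```

The rear edge shifted only about 1 px (roughly 2 mm) between tug and home, which is inside the band but with a thin margin. I'll tug once more, a little further, to be sure.

Request:
{"api": "move_arm", "payload": {
  "deltas": [
    [0, 3, 0, 0, 0, 0],
    [0, 2, 0, 0, 0, 0],
    [0, 2, 0, 0, 0, 0],
    [0, 2, 0, 0, 0, 0],
    [0, 1, 0, 0, 0, 0]
  ]
}}

```text
t: 30.35
eef_pos: [0.5882, -0.0468, 0.2722]
ee_rot: [3.136, 0.002, 0.029]
force: [3.9, -26.4, -4.5]
width: 0.0226
```

Request:
{"api": "move_arm", "payload": {
  "deltas": [
    [0, 0.5, 0, 0, 0, 0],
    [0, 0.5, 0, 0, 0, 0],
    [0, 0.5, 0, 0, 0, 0],
    [0, 0, 0, 0, 0, 0],
    [0, 0, 0, 0, 0, 0]
  ]
}}

```text
t: 30.77
eef_pos: [0.5882, -0.0461, 0.2722]
ee_rot: [3.136, 0.002, 0.029]
force: [3.9, -25.1, -4.4]
width: 0.0228
```

```bash
cat > edge.py <<'E'
from h import *
def prof(im):
    A=cv2.cvtColor(im,cv2.COLOR_BGR2GRAY).astype(float);return A[308:330,225:315].mean(1)
def shift(A,B):
    i=np.arange(22);best=min(np.arange(-1,5,.05),key=lambda d:((np.interp(i[5:19]-d,i,A)-B[5:19])**2).sum());return best,best/.444
E
python3 - <<'E'
from edge import *
S=arm.grab_frame("side");cv2.imwrite("pics/tug3_s.png",S[:,:,::-1]);s=arm.get_state();print(s["t"],s["eef_pos"],s["force"])
print(shift(prof(cv2.imread("pics/tug2_s.png")),prof(S[:,:,::-1].copy())))
E
```

```text
30.8167 [ 0.58819491 -0.04610659  0.27215674] [  5.85055336 -25.42967664  -3.89979998]
(np.float64(0.30000000000000115), np.float64(0.6756756756756783))
```

Request:
{"api": "move_arm", "payload": {
  "deltas": [
    [0, 0.3, 0, 0, 0, 0],
    [0, 0, 0, 0, 0, 0],
    [0, 0, 0, 0, 0, 0],
    [0, 0, 0, 0, 0, 0],
    [0, 0, 0, 0, 0, 0]
  ]
}}

```text
t: 31.23
eef_pos: [0.5882, -0.046, 0.2721]
ee_rot: [3.136, 0.002, 0.029]
force: [6.8, -25.8, -4.6]
width: 0.0224
```

Request:
{"api": "move_arm", "payload": {
  "deltas": [
    [0, 0, 0, 0, 0, 0],
    [0, 0, 0, 0, 0, 0],
    [0, 0, 0, 0, 0, 0],
    [0, 0, 0, 0, 0, 0],
    [0, 0, 0, 0, 0, 0]
  ]
}}

```text
t: 31.65
eef_pos: [0.5882, -0.046, 0.2721]
ee_rot: [3.136, 0.002, 0.029]
force: [5.6, -26.4, -4.3]
width: 0.0227
```

Request:
{"api": "move_arm", "payload": {
  "deltas": [
    [0, -1, 0, 0, 0, 0],
    [0, -2, 0, 0, 0, 0],
    [0, -2, 0, 0, 0, 0],
    [0, -3, 0, 0, 0, 0],
    [0, -2, 0, 0, 0, 0]
  ]
}}

```text
t: 32.07
eef_pos: [0.5882, -0.0524, 0.2722]
ee_rot: [-3.141, -0.0, 0.029]
force: [-0.5, -0.4, -1.6]
width: 0.0223
```

Request:
{"api": "move_arm", "payload": {
  "deltas": [
    [0, -3, 0, 0, 0, 0],
    [0, -2, 0, 0, 0, 0],
    [0, -1, 0, 0, 0, 0],
    [0, -1, 0, 0, 0, 0],
    [0, 0, 0, 0, 0, 0]
  ]
}}

```text
t: 32.48
eef_pos: [0.5882, -0.0596, 0.2721]
ee_rot: [-3.142, 0.0, 0.029]
force: [0.8, 0.8, 0.3]
width: 0.0223
```

Request:
{"api": "move_arm", "payload": {
  "deltas": [
    [0, -1, 0, 0, 0, 0],
    [0, -1, 0, 0, 0, 0],
    [0, -0.5, 0, 0, 0, 0],
    [0, 0, 0, 0, 0, 0],
    [0, 0, 0, 0, 0, 0]
  ]
}}

```text
t: 32.9
eef_pos: [0.5882, -0.0618, 0.2721]
ee_rot: [-3.141, -0.0, 0.029]
force: [0.2, 4.0, 0.1]
width: 0.0223
```

Request:
{"api": "move_arm", "payload": {
  "deltas": [
    [0, 2, 0, 0, 0, 0],
    [0, 3, 0, 0, 0, 0],
    [0, 1, 0, 0, 0, 0],
    [0, 0, 0, 0, 0, 0],
    [0, 0, 0, 0, 0, 0]
  ],
  "claw": 160
}}

```text
t: 33.32
eef_pos: [0.5882, -0.056, 0.2722]
ee_rot: [3.141, 0.0, 0.029]
force: [0.5, -0.7, -0.0]
width: 0.0322
```

Request:
{"api": "move_arm", "payload": {
  "deltas": [
    [0, 0, 5, 0, 0, 0],
    [0, 0, 10, 0, 0, 0],
    [0, 0, 20, 0, 0, 0],
    [0, 0, 25, 0, 0, 0],
    [0, 0, 25, 0, 0, 0]
  ]
}}

```text
t: 33.73
eef_pos: [0.588, -0.0562, 0.3588]
ee_rot: [3.141, 0.0, 0.029]
force: [0.4, 0.8, -0.0]
width: 0.0327
```

Request:
{"api": "move_arm", "payload": {
  "deltas": [
    [0, 10, 20, 0, 0, 0],
    [0, 25, 10, 0, 0, 0],
    [-5, 30, 0, 0, 0, 0],
    [-10, 35, 0, 0, 0, 0],
    [-10, 35, 0, 0, 0, 0]
  ]
}}

```text
t: 34.15
eef_pos: [0.5628, 0.0797, 0.3886]
ee_rot: [-3.141, -0.002, 0.027]
force: [1.1, 0.1, -0.5]
width: 0.0329
```

Request:
{"api": "move_arm", "payload": {
  "deltas": [
    [-15, 30, 0, 0, 0, 0],
    [-15, 30, 0, 0, 0, 0],
    [-15, 30, 0, 0, 0, 0],
    [-10, 20, 0, 0, 0, 0],
    [0, 0, 0, 0, 0, 0]
  ]
}}

```text
t: 34.57
eef_pos: [0.5068, 0.1917, 0.3886]
ee_rot: [-3.14, -0.001, 0.032]
force: [0.6, -0.4, 0.7]
width: 0.0326
```

```bash
python3 - <<'E'
from edge import *
s=arm.get_state();print(s["t"],s["eef_pos"],s["force"])
T=arm.grab_frame("top");S=arm.grab_frame("side");p=(.580,.1475,.03)
a=overlay(T,"top",p,0,2,(120,80,520,330));b=overlay(S,"side",p,0,3,(200,190,390,340))
o=np.zeros((500,800,3),np.uint8);o[:500,:800]=a
o2=np.zeros((500+0,800,3),np.uint8)
o=cv2.resize(o,(560,350));b=cv2.resize(b,(316,250))
f=np.zeros((600,560,3),np.uint8);f[:350]=o;f[350:,:316]=b;cv2.imwrite("pics/final.png",f)
z=dict(claw=.012,cylinder=.012,tape=.012,pot=.012,servo_box=.012,glue_box=.012,handle=.108,link_mid=.036)
for n in z:
  for c in("top","side"): print(n,c,[(r["score"],at_z(c,r["xy"],z[n])[:2].round(3).tolist()) for r in arm.spot_point(n,c)[:2]])
E
```

```text
34.5667 [0.50675827 0.1917437  0.38858206] [ 0.57565244 -0.4233625   0.74447535]
claw top []
claw side []
cylinder top []
cylinder side [(0.63, [0.359, -0.27])]
tape top [(0.81, [0.367, -0.46])]
tape side [(0.7, [0.367, -0.473])]
pot top [(0.57, [0.579, -0.244])]
pot side []
servo_box top [(0.72, [0.345, -0.274])]
servo_box side [(0.54, [0.347, -0.281])]
glue_box top [(0.95, [0.49, -0.504]), (0.36, [0.578, 0.146])]
glue_box side [(0.84, [0.488, -0.504])]
handle top [(0.88, [0.589, -0.052])]
handle side [(0.71, [0.663, -0.058])]
link_mid top [(0.73, [0.323, 0.135])]
link_mid side []
```

View pics/final.png

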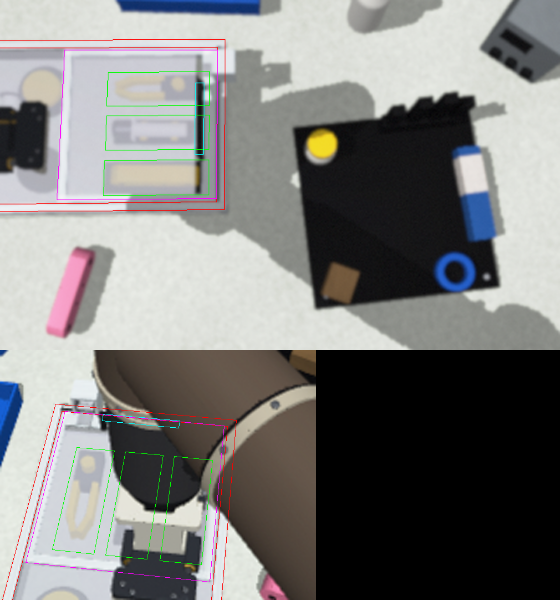

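The top is shut: its edge coincides with the overlay at travel 0, and the press-home contact was again at -0.0618. The link lies on the pad under the clear top, nothing else has moved, and the arm is clear. Handing in.

```bash
python3 -c "
from station import arm
s=arm.get_state();print(s['t'],s['qd']);print(arm.job_done())"
```

```text
35.4667 [ 1.60958769e-03 -1.20733870e-03 -1.22033186e-03 -8.55659714e-04
  4.47498509e-04 -5.91317664e-05]
the job is handed in; nothing more can be done
None
```

I handed the job in at about 35 s. I found no failed step, though the hand-in gives no verdict.

- **What I did:** I slid the top open to about 0.197 m and laid the yellow link on the near-lane pad. After release the link measured about 4 mm from the pad's centre and within about 2° of parallel. I then closed the top through the catch, tugged the handle twice, holding each tug for about a second, let the top go home and moved the arm clear.
- **Last checks:** Pressing the top home met its stop at the same spot after the second tug as before the first (tcp y -0.0618, then -0.0621). The final top view shows the top at zero travel and the link still in its lane. The tape, pot, servo box and glue box were within about 1 cm of their first measurements, which is the detectors' noise.
- **What disagreed:**
    - **Catch force:** it read about 33 N to close and 21–26 N for a few millimetres of give, against the stated 12 N and 5–8 N.
    - **First tug:** the give, judged from the image, was only about 2 mm. I repeated it to about 2.8 mm, and the catch held both times.
    - **Exhibits under the top:** the detectors did not report the link, claw or cylinder once the top was shut, so I checked those by eye only.

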